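# Load the battery and hold the measuring rod at its mark

### The arm

A 6-joint arm with a two-finger parallel gripper is mounted at the origin on a cart in front of the work surface, level with it; the furniture and walls round the work are solid. World frame = base frame: x ahead of the robot, y to its left, z up, the work surface at z = 0. Lengths are in m, angles in rad, forces in N, time in s.
With the tool pointing down it reaches from about 0.35 to 0.85 m from the base axis. Payload 8.1 kg.
Tool frame: the origin (TCP) lies at the centre of the arm's flange, where the gripper is bolted on; the fingertips stand 186 mm ahead of it and the grasp point (between the pads) lies 167 mm ahead of it; z points along the fingers, y is the line along which they close (so a half turn about z gives the same grasp; the last joint's range is limited). The gripper opens to 93 mm and grips with 3 to 60 N. Pads are 15 mm wide; open, the fingers measure 128 mm over their backs; the gripper's body (75 mm by 188 mm) begins 65 mm behind the grasp point.
Start: joints at [-1.393, 0.13, 1.488, -0, 1.523, -0.085], TCP at [0.156, -0.579, 0.405] pointing down, gripper open.
Joint ranges: [-2.96, 2.96], [-0.89, 2.26], [0.02, 2.5], [-1.34, 4.48], [0, 2.73], [-2.66, 2.66]. Speed limits (rad/s): [2.39, 2.39, 2.79, 3.14, 3.14, 3.14].

### API

Orientations are given as a rotation vector (axis times angle).
In Python, from plant import robot gives the robot as it stands.
- The arm moves only by the tool apply_moves, never from a script. Its argument "series" is a list of rows, each a list of 2 entries, a list of its own where there are three numbers: the shift along the tool's x, y, z in mm, then the turn, a rotation vector about the tool's x, y, z in rad. A call has 1 to 12 rows; each row shifts and turns the commanded pose from where the row before left it, along the tool's axes as they then stand; what a row does not reach is not made up. A row lasts 1/12 s, in which the tool goes at most 41.7 mm and 7.16 degrees, less where a joint would pass 70% of its speed; a pose out of reach is approached as far as the arm can. A call is refused whole if a number of a shift passes 41.7 or a number of a turn 0.125, either way. A call with a gripper value outside its range is refused whole. "claw" is the opening, from 0 (shut) to 1 (fully open), set as the call begins (left out, the last holds). The fingers move at their own pace and stop on an object; "newtons" is the grip in N (left out, the last holds). Time passes only in rows, so rows that do not move let the fingers close. It gives the time, the measured TCP pose, the force, the opening and the grip force at its end, in the units of the state.
- robot.read_state(): the state, without advancing time (a new reading comes with each control period).
- robot.read_camera(name): name is "scene" or "top"; returns (picture, depth): 480x640x3 uint8, blue, green, red; 480x640 float32, m along the optical axis (not along the pixel's ray), 0 where there is no reading.
- robot.calibration(name): a dict with "fx", "fy", "cx", "cy" (pixels), "D" ([k1, k2, p1, p2, k3] as OpenCV has them; the pictures are not rectified), "extrinsics" (4x4, takes a point from world to camera coordinates). Camera axes: x right, y down, z forward; pixel columns grow to the right and rows downward; lengths in m; the calibration is good to about 2 mm. A picture is of the moment at which its call begins. calibration takes no time and is no camera call.
- robot.close_job(): hands the job in; it is judged then, once.
The state is a dict: "t": time; "q": joint angles; "dq": joint speeds; "joint_torque": joint torques, N m; "tool_pos": TCP position; "orientation": TCP orientation; "force": force on the tool from outside, world axes, zero at the start; "wrist_torque": the same for the moment, N m; "opening": finger opening in m; "gripper_force": force on a finger pad.
Only numpy, scipy, OpenCV 4.12 (cv2) and the standard library are available. Lean on these libraries where they do the work, as an engineer would, in place of code of your own. Each camera call takes 0.05 s, during which the arm holds its last target. There are 200 camera calls.

### The job

Get the displacement tester ready for a reading: lay the 9-volt battery flat in its open drawer and slide the drawer fully shut. Then take the orange tab, draw the sprung telescoping rod out until its needle stands over the red marker clip on the scale, and hold it there: the program finishes while the gripper is still holding the rod out. Do not shift the red clip, the screw tin or the solder reel.

Things in the scene. Friction and masses are not known exactly. Their poses are not given: they have to be found in the camera images.
- tester: Grey flat case fixed to the bench, 120 (x) x 130 (y) x 64 high mm, green display on top. Origin: centre of its underside. -x side: front with the drawer, facing the robot. The rod leaves the -y side (robot's right) along -y, 50 mm up, over a 6 mm foot plate (x -60 to 20, y -65 to -270 mm) with a white scale rail (16 mm wide, at x -42 mm, top 22 mm up)
- drawer (a joint): battery drawer, slides out of the front along the tester's -x: 0 = fully shut, metres open, stop at 0.072; starts open. Friction about 1.2 N, stays where left. Push its front panel towards +x of the tester to shut it
- drawer_floor (a point): centre of the drawer's inner floor, 10 mm above the bench, moves with the drawer; axes as the tester. Black tray, inside 67 (x) x 104 (y) mm, walls 3 mm thick rising 20 mm above the floor; the case roof over the shut drawer begins 36 mm above the bench
- drawer_front (a point): middle of the drawer's front in the plane of its black lip's outer face, 28 mm above the bench, moves with the drawer. Blue front panel: 128 mm wide, 5 to 36 mm above the bench, its face 6 mm behind (+x of) this point; lip: 60 mm wide, 30 to 36 mm high
- battery: black nine-volt block battery with a tan band, 45 (x) x 27 (y) x 17 high mm plus terminals at +x end, 45 g, lying flat. Origin: centre of its underside; z up. Grip across the 27 mm
- pull_tab (a point): orange upright tab on the rod's end, 24 (x) x 14 (y, along the rod) mm, 34 to 100 mm above the bench. This point, inside it, is 80 mm above the bench: grip there from above, across y or x. Axes as the tester; rod in: 140 mm from the tester's origin towards -y. Rod (top at 55 mm) and tubes (top 60 to 64 mm) run below the grip on its +y side, case wall 68 mm from its +y face
- rod (a joint): how far the rod is drawn out along the tester's -y, metres: 0 = fully in (start), end stop at 0.11. An inner spring pulls it back: 4.2 N at 0, rising 70 N/m (11 N at 0.1), plus 0.3 N friction; it springs back in when released
- needle_tip (a point): tip of the small black needle carried by the tab, 42 mm on its -x side, just above the scale (29 mm above the bench); moves with the rod
- red_mark (a point): middle of the top of the red marker clip on the scale rail, 24 (x) x 8 (y) mm, 28 mm above the bench, directly under the needle's path. Its place along the scale differs each time; must stay where it is
- marker_clip (a joint): place of the red clip along the scale, metres: equals the value of joint rod at which the needle stands over the clip's middle. Stiff (12 N), differs each time
- screw_tin: open grey tin of screws, 64 mm across, 20 mm high, 150 g; origin: centre of underside. Leave alone
- solder_reel: blue and silver reel of solder, 60 mm across, 48 mm high; origin: centre of underside. Leave alone
Not all that is in view belongs to the job. Of the things that look like the battery, take the one that is farthest from the robot's base at the start.

How it is judged:
On the way, in this order (a step that is already met when the one before it is completed fails the run):
1. the battery lies flat in the open drawer, let go (x of battery in the frame of drawer_floor between -0.034 and 0.034 m and y of battery in the frame of drawer_floor between -0.052 and 0.052 m and z of battery in the frame of drawer_floor between -0.006 and 0.008 m and angle between battery's own z axis and vertical below 0.3 rad and value of joint drawer above 0.03 m and contact force between the fingers and battery below 0.05 N and linear speed of battery below 0.03 m/s), for 0.2 s.
2. the drawer is shut with the battery in it (x of battery in the frame of drawer_floor between -0.034 and 0.034 m and y of battery in the frame of drawer_floor between -0.052 and 0.052 m and z of battery in the frame of drawer_floor between -0.006 and 0.008 m and angle between battery's own z axis and vertical below 0.3 rad and value of joint drawer below 0.005 m), for 0.2 s.
3. the rod is drawn out by its tab to the red clip (y of needle_tip in the frame of red_mark between -0.004 and 0.004 m and contact force between the fingers and rod above 2 N), for 0.3 s.
At the end, for the whole second after the job is handed in: Drawer shut to within 5 mm with the battery flat inside it; the rod held out by the fingers on the orange tab (more than 2 N), its needle within 4 mm of the middle of the red clip along the scale (over the clip's 8 mm width), steady, through the last second (all of step 2 and all of step 3 and value of joint rod above 0.045 m and velocity of joint rod between -0.01 and 0.01 m/s and velocity of joint drawer below 0.01 m/s); the arm keeps its last pose, push and grip.
It fails at once if the red clip was shifted by more than 4 mm (distance of red_mark from where it was at the start of the episode above 0.004 m).
It fails at once if the screw tin or the solder reel was shifted by more than 20 mm (distance of any of screw_tin, solder_reel from where it was at the start of the episode above 0.02 m).
It fails at once if the screw tin or the solder reel was tipped (angle between any of screw_tin, solder_reel's own z axis and vertical above 0.5 rad).
It also fails if it takes over 69 s, if anything falls off the work surface, if the arm or the gripper's body presses on something with over 40 N, if the wrist force passes 120 N, or if a joint passes its speed limit or range.

## Working session

There is one attempt and no reset: what is moved stays moved. The work goes in short steps, Python scripts to look and compute and a tool call to move; the robot and the scene stay as the last step left them, time stands still between calls to the robot, and variables do not carry over. Pictures are saved under pics/ and viewed, at most 10 in all, crops included, and the job is handed in when it is done.

Besides the shell and the picture viewer there is one more tool, called in YAML: its name, and indented under it one key for each argument. apply_moves: Moves the arm, as the interface text tells. Its arguments: {"type":"object","properties":{"series":{"type":"array"},"claw":{"type":"number"},"newtons":{"type":"number"}},"required":["series"]}

```bash
mkdir -p pics
cat > h.py <<'E'
import numpy as np, cv2
from plant import robot
from scipy.spatial.transform import Rotation as R
def cam(n,save=None):
    im,d=robot.read_camera(n); np.savez(f'pics/{n}.npz',im=im,d=d)
    if save: cv2.imwrite(f'pics/{save}.png',im)
    return im,d
def ray(n,uv):
    c=robot.calibration(n); K=np.array([[c['fx'],0,c['cx']],[0,c['fy'],c['cy']],[0,0,1]])
    p=cv2.undistortPoints(np.array(uv,float).reshape(-1,1,2),K,np.array(c['D'],float)).reshape(-1,2)
    E=np.array(c['extrinsics']); return np.c_[p,np.ones(len(p))],E
def atz(n,uv,z):   # intersect pixel rays with height z (scalar or list)
    r,E=ray(n,uv); r=r@E[:3,:3]; o=-E[:3,:3].T@E[:3,3]
    return o+r*((np.broadcast_to(z,len(r))-o[2])/r[:,2])[:,None]
def atd(n,uv,d):   # by depth
    r,E=ray(n,uv); dd=np.array([np.median(d[int(v)-1:int(v)+2,int(u)-1:int(u)+2]) for u,v in uv])
    return (r*dd[:,None]-E[:3,3])@E[:3,:3]
E
python3 - <<'E'
from h import *
cam('scene','s1');cam('top','t1')
print(robot.read_state())
for n in('scene','top'):
    E=np.array(robot.calibration(n)['extrinsics']);print(n,-E[:3,:3].T@E[:3,3],E[2,:3])
E
```

```text
{'t': 0.1, 'q': array([-1.39339479e+00,  1.31050572e-01,  1.48918555e+00,  9.76307473e-06,
        1.52298359e+00, -8.54047433e-02]), 'dq': array([-0.00037105, -0.00171904,  0.00053391, -0.00100053, -0.00141768,
       -0.00031596]), 'joint_torque': array([ 2.74489714e-03, -5.61340320e+01, -4.93096626e+01,  7.69887236e-02,
        2.91459798e-02, -6.68410939e-05]), 'tool_pos': array([ 0.15585835, -0.57918591,  0.40380471]), 'orientation': array([-3.11289738e+00, -4.11414411e-01,  1.02166243e-04]), 'force': array([ 0.13628058, -0.39136047, -0.18283918]), 'wrist_torque': array([ 0.02337499,  0.00328774, -0.01792502]), 'gripper_force': 0.0, 'opening': 0.09329038399855054}
scene [ 0.41291757 -0.78270108  0.84724647] [ 0.10501465  0.61650087 -0.78031955]
top [ 0.42933811 -0.1409763   1.11046128] [ 0.09406681 -0.01711963 -0.99541868]
```

View pics/s1.png

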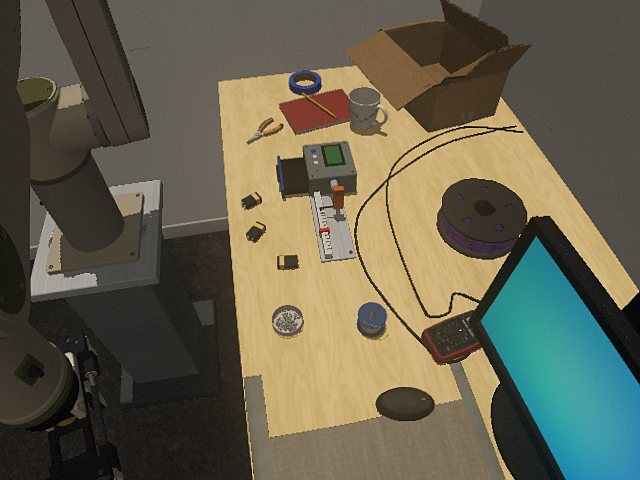

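View pics/t1.png

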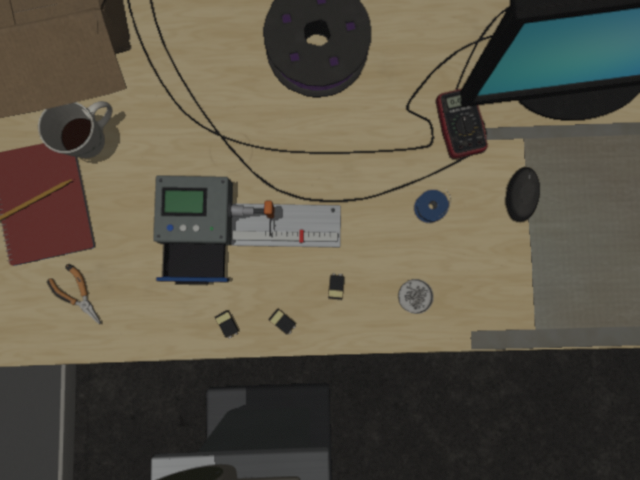

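The scene and top pictures show the tester (top view about (195,210)), its drawer open towards the robot, the tab at (268,208) and the clip at (302,237). There are three battery look-alikes in the top view: (227,323), (282,321) and (336,287). The last one looks farthest, so I'll measure it and check it in an enlarged crop.

Run:
```python
from h import *
z=np.load('pics/top.npz');im,d=z['im'],z['d']
for u in [(227,323),(282,321),(336,287)]:
    p=atz('top',[u],.017)[0]; print(u,p,np.linalg.norm(p[:2]),atd('top',[u],d)[0])
c=im[165:345,145:385]; cv2.imwrite('pics/t1c.png',cv2.resize(c,None,fx=3.3,fy=3.3,interpolation=cv2.INTER_CUBIC))
```

```text
(227, 323) [0.38314748 0.01759675 0.017     ] 0.38355134460114926 [0.3831022  0.01775219 0.01592818]
(282, 321) [ 0.38376906 -0.08283119  0.017     ] 0.3926062894900701 [ 0.38377559 -0.08283952  0.0171567 ]
(336, 287) [ 0.4431582  -0.18376638  0.017     ] 0.4797491765286769 [ 0.44315112 -0.18374445  0.01756047]
```

View pics/t1c.png

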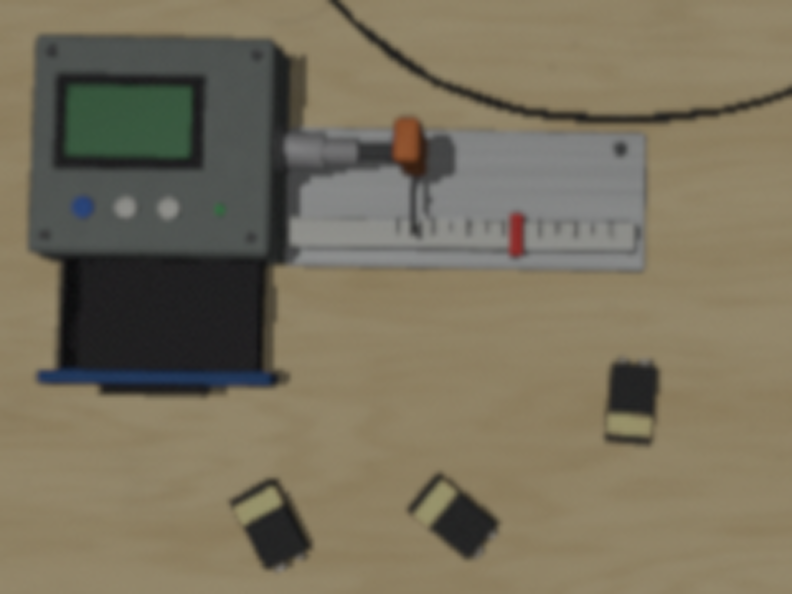

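The crop confirms it: the farthest look-alike is the right-hand one, at crop (631,402), 0.48 m out against 0.38 and 0.39 m. Its terminals point to +x. The tab top is at (407,140), the needle tip at (418,234), the clip at (517,235), and the drawer lip runs (100..208,390).

Run:
```python
from h import *
def px(l): return [((x+.5)/3.3-.5+145,(y+.5)/3.3-.5+165) for x,y in l]
def P(name,l,z): print(name); p=atz('top',px(l),z); print(p.round(4)); return p
b=P('batt',[(611,361),(658,364),(653,443),(605,440)],.017); print(b.mean(0))
v=(b[0]+b[1]-b[2]-b[3])/2; print('yaw',np.degrees(np.arctan2(v[1],v[0])),np.linalg.norm(v),np.linalg.norm(b[0]-b[1]))
c=P('case',[(37,37),(273,41),(275,254),(30,250)],.064); print(c.mean(0),np.linalg.norm(c[0]-c[1]),np.linalg.norm(c[1]-c[2]))
P('panel top ends',[(38,377),(277,378)],.036)
P('lip',[(100,391),(208,393)],.036)
P('plate',[(644,134),(643,269)],.006)
P('tab',[(407,118),(407,150)],.1)
P('needle',[(418,234)],.029);P('clip',[(517,214),(517,256)],.028)
s=robot.read_state(); print(R.from_rotvec(s['orientation']).as_matrix().round(3))
```

```text
batt
[[ 0.4674 -0.173   0.017 ]
 [ 0.465  -0.1993  0.017 ]
 [ 0.421  -0.1952  0.017 ]
 [ 0.4234 -0.1684  0.017 ]]
[ 0.44418051 -0.18396802  0.017     ]
yaw -5.698576109324661 0.044211482406901606 0.026452580593328934
case
[[0.6492 0.1337 0.064 ]
 [0.6443 0.0071 0.064 ]
 [0.5281 0.0076 0.064 ]
 [0.5336 0.1377 0.064 ]]
[0.58881595 0.07151379 0.064     ] 0.1266916245431704 0.11622110560829427
panel top ends
[[0.4666 0.1408 0.036 ]
 [0.4624 0.0112 0.036 ]]
lip
[[0.458  0.1074 0.036 ]
 [0.4552 0.0489 0.036 ]]
plate
[[ 0.5973 -0.1959  0.006 ]
 [ 0.5196 -0.193   0.006 ]]
tab
[[ 0.5945 -0.0673  0.1   ]
 [ 0.5776 -0.067   0.1   ]]
needle
[[ 0.5406 -0.067   0.029 ]]
clip
[[ 0.5505 -0.1224  0.028 ]
 [ 0.5269 -0.1218  0.028 ]]
[[ 0.966  0.26  -0.   ]
 [ 0.26  -0.966  0.002]
 [ 0.    -0.002 -1.   ]]
```

apply_moves:
  series:
    - [[0, 0, 0], [0, 0, 0.121]]
    - [[0, 0, 0], [0, 0, 0.121]]
    - [[0, 0, 0], [0, 0, 0.121]]
    - [[0, 0, 0], [0, 0, 0]]
  claw: 0.6
  newtons: 20

```text
t: 0.43
tool_pos: [0.1559, -0.5793, 0.4042]
orientation: [-3.136, 0.167, 0.0]
force: [0.1, -0.4, -0.4]
opening: 0.0709
gripper_force: 0.0
```

apply_moves:
  series:
    - [[20.6, -35.1, 0], [0, 0, 0]]
    - [[20.6, -35.1, 0], [0, 0, 0]]
    - [[20.6, -35.1, 0], [0, 0, 0]]
    - [[20.6, -35.1, 0], [0, 0, 0]]
    - [[20.6, -35.1, 0], [0, 0, 0]]
    - [[20.6, -35.1, 0], [0, 0, 0]]
    - [[20.6, -35.1, 0], [0, 0, 0]]
    - [[20.6, -35.1, 0], [0, 0, 0]]
    - [[20.6, -35.1, 0], [0, 0, 0]]
    - [[20.6, -35.1, 0], [0, 0, 0]]
    - [[20.6, -35.1, 0], [0, 0, 0]]
    - [[20.6, -35.1, 0], [0, 0, 0]]

```text
t: 1.43
tool_pos: [0.4446, -0.1831, 0.4047]
orientation: [3.138, -0.15, 0.0]
force: [1.1, -0.1, 0.5]
opening: 0.0558
gripper_force: 0.0
```

```bash
cat >> h.py <<'E'
def go(xyz,yaw):  # remaining tool-frame shift (mm) of the TCP and turn about tool axes, tool down
    s=robot.read_state(); M=R.from_rotvec(s['orientation']).as_matrix(); y=np.radians(yaw)
    T=np.array([[np.cos(y),np.sin(y),0],[np.sin(y),-np.cos(y),0],[0,0,-1]])
    print('t',s['t'],'pos',s['tool_pos'].round(4),'F',s['force'].round(1),'open',s['opening'],'gf',s['gripper_force'])
    print('shift',(M.T@(np.array(xyz)-s['tool_pos'])*1e3).round(1),'turn',R.from_matrix(M.T@T).as_rotvec().round(3))
E
python3 -c "
from h import *
go([.444,-.184,.19],-5.7)"
```

```text
t 1.4333 pos [ 0.4446 -0.1831  0.4047] F [ 1.1 -0.1  0.5] open 0.055832284039764084 gf 0.0
shift [ -0.6   0.9 214.7] turn [ 0.    -0.     0.004]
```

apply_moves:
  series:
    - [[-0.5, 0.8, 35], [0, 0, 0]]
    - [[0, 0, 35], [0, 0, 0]]
    - [[0, 0, 35], [0, 0, 0]]
    - [[0, 0, 35], [0, 0, 0]]
    - [[0, 0, 30], [0, 0, 0]]
    - [[0, 0, 20], [0, 0, 0]]
    - [[0, 0, 14], [0, 0, 0]]
    - [[0, 0, 10], [0, 0, 0]]
    - [[0, 0, 0], [0, 0, 0]]
    - [[0, 0, 0], [0, 0, 0]]

```text
t: 2.27
tool_pos: [0.4434, -0.1858, 0.1907]
orientation: [-3.137, 0.154, 0.001]
force: [-0.4, -0.0, 0.3]
opening: 0.0561
gripper_force: 0.0
```

apply_moves:
  series:
    - [[0, 0, 0], [0, 0, 0]]
    - [[0, 0, 0], [0, 0, 0]]
    - [[0, 0, 0], [0, 0, 0]]
    - [[0, 0, 0], [0, 0, 0]]
    - [[0, 0, 0], [0, 0, 0]]
    - [[0, 0, 0], [0, 0, 0]]
    - [[0, 0, 0], [0, 0, 0]]
    - [[0, 0, 0], [0, 0, 0]]
  claw: 0.0
  newtons: 20

```text
t: 2.93
tool_pos: [0.4437, -0.1859, 0.1913]
orientation: [3.137, -0.157, 0.001]
force: [-1.2, 1.5, 6.2]
opening: 0.0267
gripper_force: 20.0
```

apply_moves:
  series:
    - [[0, 0, -10], [0, 0, 0]]
    - [[0, 0, -30], [0, 0, 0]]
    - [[0, 0, -35], [0, 0, 0]]
    - [[0, 0, -35], [0, 0, 0]]
    - [[0, 0, 0], [0, 0, 0]]

```text
t: 3.35
tool_pos: [0.4456, -0.187, 0.3089]
orientation: [3.133, -0.157, 0.016]
force: [1.5, 0.5, 1.1]
opening: 0.0263
gripper_force: 20.0
```

```bash
python3 -c "
from h import *
go([.497,.0765,.30],-2)"
```

```text
t 3.35 pos [ 0.4456 -0.187   0.3089] F [1.5 0.5 1.1] open 0.026300152019036824 gf 19.999961256980896
shift [  24.7 -267.3    8. ] turn [ 0.005 -0.01  -0.065]
```

apply_moves:
  series:
    - [[3, -33, 0], [0.005, -0.01, -0.065]]
    - [[1, -33.4, 0], [0, 0, 0]]
    - [[1, -33.4, 0], [0, 0, 0]]
    - [[1, -33.4, 0], [0, 0, 0]]
    - [[1, -33.4, 0], [0, 0, 0]]
    - [[1, -33.4, 0], [0, 0, 0]]
    - [[1, -33.4, 0], [0, 0, 0]]
    - [[1, -33.4, 0], [0, 0, 0]]
    - [[0, 0, 0], [0, 0, 0]]
    - [[0, 0, 0], [0, 0, 0]]

```text
t: 4.18
tool_pos: [0.4647, 0.0816, 0.3021]
orientation: [-3.136, 0.049, 0.015]
force: [0.0, -0.2, -0.4]
opening: 0.0263
gripper_force: 20.0
```

Run:
```python
from h import *
go([.497,.0765,.202],-2)
im,d=cam('scene'); c=im[120:220,230:370]; cv2.imwrite('pics/s2c.png',cv2.resize(c,None,fx=5.6,fy=5.6,interpolation=cv2.INTER_CUBIC))
```

```text
t 4.1833 pos [0.4647 0.0816 0.3021] F [ 0.  -0.2 -0.4] open 0.026334264037375897 gf 20.000038146972656
shift [33.4  4.6 99.7] turn [-0.005  0.01   0.003]
```

View pics/s2c.png

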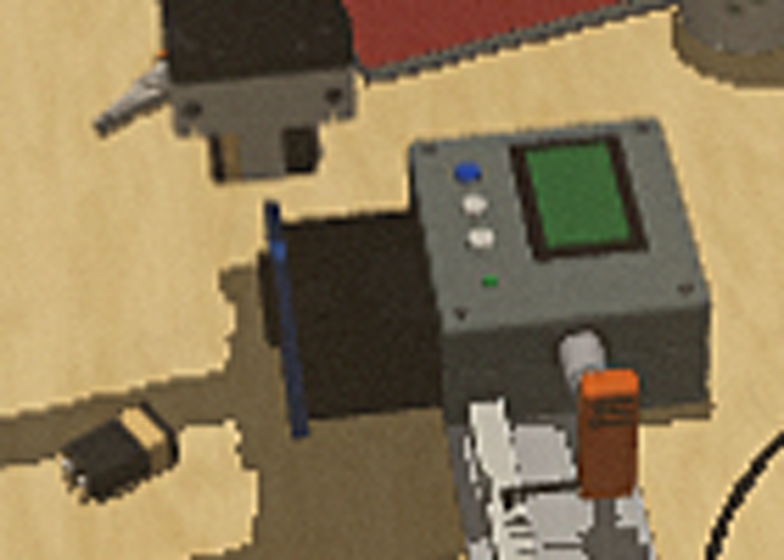

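The battery is held level and centred in the pads at crop (265,150), and the open drawer is clear. I'll move over it and lower.

apply_moves:
  series:
    - [[17, 2.3, 0], [-0.005, 0.01, 0.003]]
    - [[16.4, 2.3, 0], [0, 0, 0]]
    - [[0, 0, 20], [0, 0, 0]]
    - [[0, 0, 25], [0, 0, 0]]
    - [[0, 0, 0], [0, 0, 0]]
    - [[0, 0, 0], [0, 0, 0]]

```text
t: 4.73
tool_pos: [0.4972, 0.073, 0.2555]
orientation: [3.141, -0.063, -0.006]
force: [0.1, -0.0, -0.5]
opening: 0.0265
gripper_force: 20.0
```

```bash
python3 -c "
from h import *
go([.497,.0765,.202],-2)"
```

```text
t 4.7333 pos [0.4972 0.073  0.2555] F [ 0.1 -0.  -0.5] open 0.026542028313259063 gf 19.999823570251465
shift [-0.2 -3.5 53.5] turn [ 0.     0.004 -0.005]
```

apply_moves:
  series:
    - [[0, -3, 15], [0, 0.004, -0.005]]
    - [[0, 0, 15], [0, 0, 0]]
    - [[0, 0, 10], [0, 0, 0]]
    - [[0, 0, 7], [0, 0, 0]]
    - [[0, 0, 4], [0, 0, 0]]
    - [[0, 0, 2], [0, 0, 0]]
    - [[0, 0, 0], [0, 0, 0]]
    - [[0, 0, 0], [0, 0, 0]]

```text
t: 5.4
tool_pos: [0.4987, 0.0773, 0.2044]
orientation: [-3.141, 0.052, -0.008]
force: [-0.3, 1.0, -0.3]
opening: 0.0264
gripper_force: 20.0
```

apply_moves:
  series:
    - [[0, 0, 0], [0, 0, 0]]
    - [[0, 0, 0], [0, 0, 0]]
    - [[0, 0, 0], [0, 0, 0]]
    - [[0, 0, 0], [0, 0, 0]]
    - [[0, 0, 0], [0, 0, 0]]
    - [[0, 0, 0], [0, 0, 0]]
  claw: 0.5

```text
t: 5.9
tool_pos: [0.4984, 0.0774, 0.2038]
orientation: [-3.141, 0.052, -0.007]
force: [0.0, -0.0, 0.1]
opening: 0.0466
gripper_force: 0.0
```

apply_moves:
  series:
    - [[0, 0, -10], [0, 0, 0]]
    - [[0, 0, -30], [0, 0, 0]]
    - [[0, 0, -35], [0, 0, 0]]
    - [[-40, 0, 0], [0, 0, 0]]
    - [[-40, 0, 0], [0, 0, 0]]
    - [[-40, 0, 0], [0, 0, 0]]
    - [[0, 0, 0], [0, 0, 0]]
  claw: 0

```text
t: 6.48
tool_pos: [0.3712, 0.0814, 0.2761]
orientation: [3.141, -0.051, -0.002]
force: [-0.2, -0.0, -1.2]
opening: 0.0045
gripper_force: 0.0
```

Run:
```python
from h import *
go([.405,.078,.21],-2)
im,d=cam('scene'); c=im[120:220,230:370]; cv2.imwrite('pics/s3c.png',cv2.resize(c,None,fx=5.6,fy=5.6,interpolation=cv2.INTER_CUBIC))
```

```text
t 6.4833 pos [0.3712 0.0814 0.2761] F [-0.2 -0.  -1.2] open 0.004453228142802919 gf 0.0
shift [34.   2.3 66. ] turn [0.    0.001 0.003]
```

View pics/s3c.png

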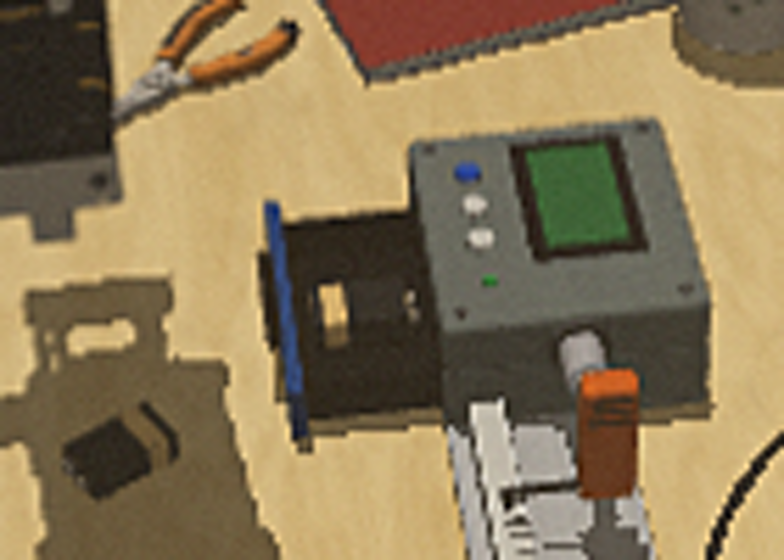

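The battery lies flat in the drawer, tan band at crop (333,313) and terminals at (412,305). The fingers are shut, so next I'll push the lip.

apply_moves:
  series:
    - [[20, 2, 20], [0, 0, 0]]
    - [[14, 0, 30], [0, 0, 0]]
    - [[0, 0, 17], [0, 0, 0]]
    - [[0, 0, 0], [0, 0, 0]]
    - [[15, 0, 0], [0, 0, 0]]
    - [[15, 0, 0], [0, 0, 0]]
    - [[10, 0, 0], [0, 0, 0]]
    - [[10, 0, 0], [0, 0, 0]]
    - [[10, 0, 0], [0, 0, 0]]
    - [[10, 0, 0], [0, 0, 0]]

```text
t: 7.37
tool_pos: [0.4834, 0.0758, 0.213]
orientation: [3.141, -0.052, 0.006]
force: [-2.9, -1.1, -0.2]
opening: 0.0005
gripper_force: 0.8
```

apply_moves:
  series:
    - [[10, 0, 0], [0, 0, 0]]
    - [[6, 0, 0], [0, 0, 0]]
    - [[6, 0, 0], [0, 0, 0]]
    - [[0, 0, 0], [0, 0, 0]]
    - [[0, 0, 0], [0, 0, 0]]

```text
t: 7.78
tool_pos: [0.5047, 0.0752, 0.2123]
orientation: [-3.141, 0.052, -0.008]
force: [0.4, -0.3, -0.4]
opening: 0.0007
gripper_force: 0.0
```

apply_moves:
  series:
    - [[3, 0, 0], [0, 0, 0]]
    - [[3, 0, 0], [0, 0, 0]]
    - [[0, 0, 0], [0, 0, 0]]
    - [[0, 0, 0], [0, 0, 0]]

```text
t: 8.12
tool_pos: [0.5086, 0.0752, 0.2112]
orientation: [-3.141, 0.052, 0.003]
force: [-12.0, -0.4, 8.5]
opening: 0.0005
gripper_force: 5.8
```

apply_moves:
  series:
    - [[2, 0, 0], [0, 0, 0]]
    - [[2, 0, 0], [0, 0, 0]]
    - [[0, 0, 0], [0, 0, 0]]
    - [[0, 0, 0], [0, 0, 0]]

```text
t: 8.45
tool_pos: [0.5102, 0.0752, 0.2103]
orientation: [3.141, -0.051, -0.015]
force: [-28.8, -0.5, 21.3]
opening: 0.0007
gripper_force: 14.2
```

apply_moves:
  series:
    - [[-12, 0, 0], [0, 0, 0]]
    - [[-12, 0, 0], [0, 0, 0]]
    - [[0, 0, -30], [0, 0, 0]]
    - [[0, 0, -40], [0, 0, 0]]
    - [[0, 0, -35], [0, 0, 0]]
    - [[0, 0, 0], [0, 0, 0]]
  claw: 0.45

```text
t: 8.95
tool_pos: [0.4922, 0.0759, 0.325]
orientation: [-3.14, 0.052, -0.026]
force: [0.8, -0.6, 1.2]
opening: 0.0356
gripper_force: 0.0
```

Run:
```python
from h import *
go([.585,-.068,.300],-2)
im,d=cam('scene'); c=im[120:270,230:390]; cv2.imwrite('pics/s4c.png',cv2.resize(c,None,fx=4,fy=4,interpolation=cv2.INTER_CUBIC))
```

```text
t 8.95 pos [0.4922 0.0759 0.325 ] F [ 0.8 -0.6  1.2] open 0.0356161962222619 gf 0.0
shift [ 97.  140.8  26.4] turn [-0.001 -0.016  0.002]
```

View pics/s4c.png

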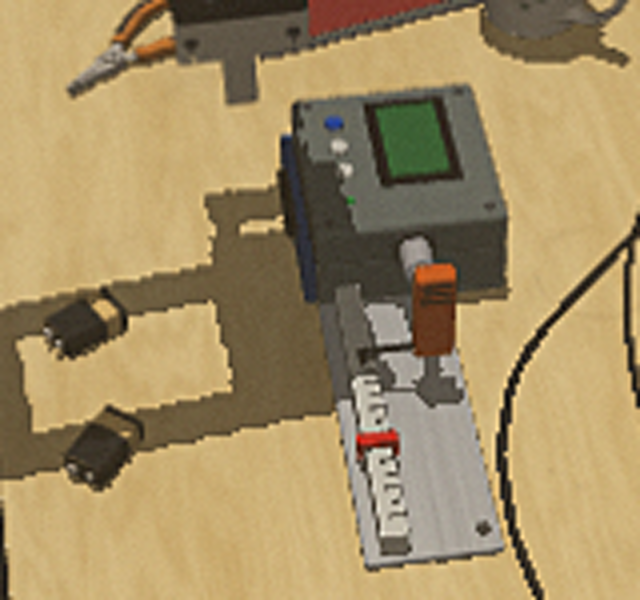

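The drawer is shut, its blue panel flush with the case at crop (300,220). The tab top is at (436,275), the needle tip at (364,357) and the clip at (378,440).

apply_moves:
  series:
    - [[24, 35, 0], [0, -0.016, 0]]
    - [[24, 35, 0], [0, 0, 0]]
    - [[24, 35, 0], [0, 0, 0]]
    - [[23, 35, 0], [0, 0, 0]]
    - [[0, 0, 0], [0, 0, 0]]
    - [[0, 0, 0], [0, 0, 0]]
  claw: 0.45

```text
t: 9.5
tool_pos: [0.5789, -0.0673, 0.3138]
orientation: [-3.14, 0.057, 0.023]
force: [-0.3, 0.5, 0.0]
opening: 0.0414
gripper_force: 0.0
```

Run:
```python
from h import *
px=lambda u,v:((u+.5)/4-.5+230,(v+.5)/4-.5+120)
print(atz('scene',[px(436,275),px(364,357),px(378,436)],[.1,.029,.028]).round(4))
go([.585,-.068,.252],-2)
```

```text
[[ 0.5858 -0.0664  0.1   ]
 [ 0.5454 -0.057   0.029 ]
 [ 0.542  -0.118   0.028 ]]
t 9.5 pos [ 0.5789 -0.0673  0.3138] F [-0.3  0.5  0. ] open 0.04143185980176725 gf 0.0
shift [ 7.   0.6 61.7] turn [-0.001  0.015 -0.001]
```

apply_moves:
  series:
    - [[6, 0, 10], [0, 0.014, 0]]
    - [[0, 0, 20], [0, 0, 0]]
    - [[0, 0, 16], [0, 0, 0]]
    - [[0, 0, 10], [0, 0, 0]]
    - [[0, 0, 5], [0, 0, 0]]
    - [[0, 0, 0], [0, 0, 0]]
    - [[0, 0, 0], [0, 0, 0]]

```text
t: 10.08
tool_pos: [0.5847, -0.0651, 0.2551]
orientation: [-3.141, 0.051, -0.003]
force: [1.2, 0.4, 0.2]
opening: 0.0417
gripper_force: 0.0
```

apply_moves:
  series:
    - [[0, 0, 0], [0, 0, 0]]
    - [[0, 0, 0], [0, 0, 0]]
    - [[0, 0, 0], [0, 0, 0]]
    - [[0, 0, 0], [0, 0, 0]]
    - [[0, 0, 0], [0, 0, 0]]
    - [[0, 0, 0], [0, 0, 0]]
  claw: 0
  newtons: 35

```text
t: 10.58
tool_pos: [0.585, -0.0656, 0.2553]
orientation: [-3.141, 0.053, -0.004]
force: [-0.2, 0.3, 1.6]
opening: 0.0139
gripper_force: 35.0
```

apply_moves:
  series:
    - [[0, 3, 0], [0, 0, 0]]
    - [[0, 5, 0], [0, 0, 0]]
    - [[0, 7, 0], [0, 0, 0]]
    - [[0, 7, 0], [0, 0, 0]]
    - [[0, 7, 0], [0, 0, 0]]
    - [[0, 7, 0], [0, 0, 0]]
    - [[0, 7, 0], [0, 0, 0]]
    - [[0, 4, 0], [0, 0, 0]]
    - [[0, 3, 0], [0, 0, 0]]
    - [[0, 0, 0], [0, 0, 0]]
    - [[0, 0, 0], [0, 0, 0]]
    - [[0, 0, 0], [0, 0, 0]]

```text
t: 11.58
tool_pos: [0.5831, -0.1148, 0.2552]
orientation: [-3.139, 0.052, -0.003]
force: [-1.9, 7.2, 5.6]
opening: 0.0133
gripper_force: 35.0
```

Run:
```python
from h import *
go([.5832,-.1206,.255],-2)
im,d=cam('scene'); c=im[180:255,285:385]; cv2.imwrite('pics/s5c.png',cv2.resize(c,None,fx=8,fy=8,interpolation=cv2.INTER_CUBIC))
```

```text
t 11.5833 pos [ 0.5831 -0.1148  0.2552] F [-1.9  7.2  5.6] open 0.013332980138297439 gf 35.00440835952759
shift [0.3 5.8 0.2] turn [-0.002 -0.002  0.002]
```

View pics/s5c.png

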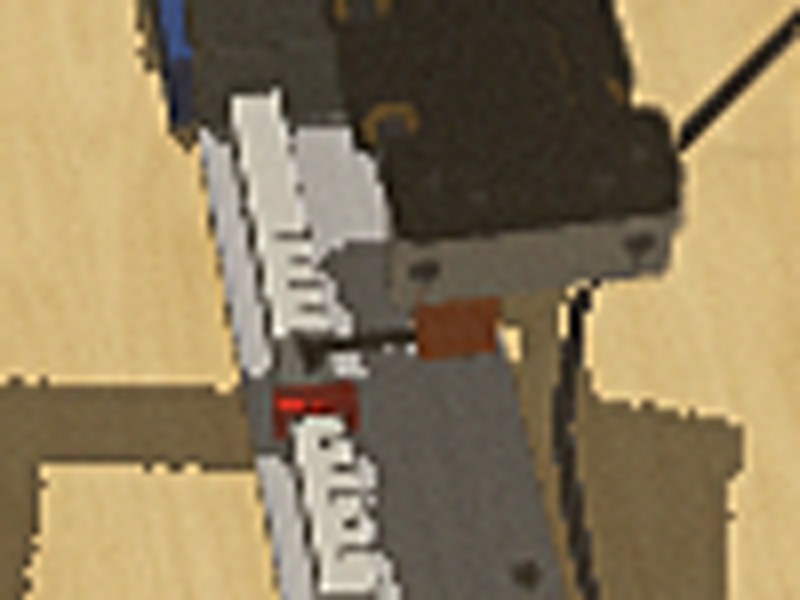

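The needle's dark tip is near crop (312,355) and the clip top near (315,396), so the needle is still about a centimetre short. The top camera should see both, and it lets me compare them along the scale.

Run:
```python
from h import *
im,d=cam('top'); c=im[205:265,255:335]; cv2.imwrite('pics/t5c.png',cv2.resize(c,None,fx=10,fy=10,interpolation=cv2.INTER_CUBIC))
```

```text
(no output)
```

View pics/t5c.png

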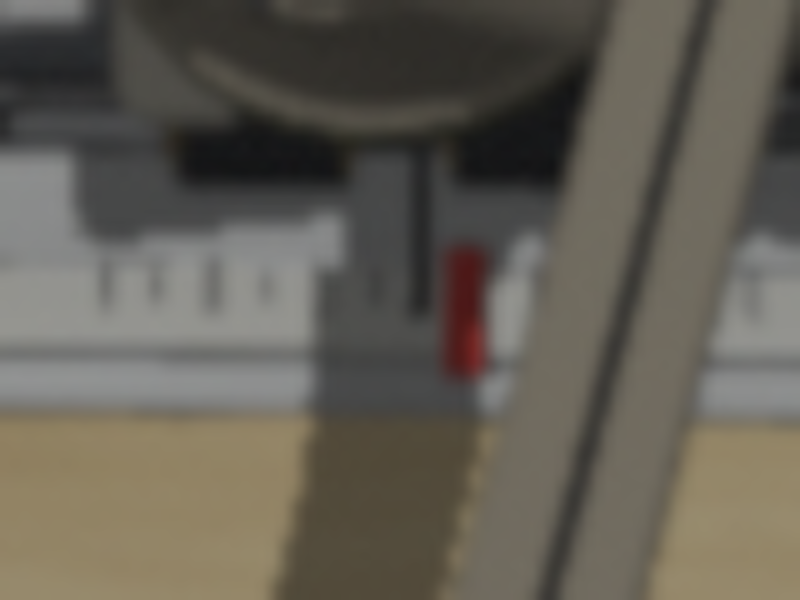

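From above, the needle tip is at crop (421,308) and the clip's middle at (465,312), about 8 mm further.

Run:
```python
from h import *
px=lambda u,v:((u+.5)/10-.5+255,(v+.5)/10-.5+205)
p=atz('top',[px(421,308),px(465,312)],[.029,.028]);print(p.round(4),(p[1]-p[0])@[-.034,-.999,0])
```

```text
[[ 0.5398 -0.1136  0.029 ]
 [ 0.5389 -0.1216  0.028 ]] 0.008086563819873658
```

apply_moves:
  series:
    - [[0, 4, 0], [0, 0, 0]]
    - [[0, 4, 0], [0, 0, 0]]
    - [[0, 0, 0], [0, 0, 0]]
    - [[0, 0, 0], [0, 0, 0]]
    - [[0, 0, 0], [0, 0, 0]]
    - [[0, 0, 0], [0, 0, 0]]

```text
t: 12.18
tool_pos: [0.5828, -0.1226, 0.2553]
orientation: [-3.139, 0.052, -0.003]
force: [-3.9, 8.0, 6.7]
opening: 0.0143
gripper_force: 35.0
```

Run:
```python
from h import *
go([.5832,-.1228,.255],-2)
im,d=cam('top'); c=im[205:265,255:335]; cv2.imwrite('pics/t6c.png',cv2.resize(c,None,fx=10,fy=10,interpolation=cv2.INTER_CUBIC))
```

```text
t 12.1833 pos [ 0.5828 -0.1226  0.2553] F [-3.9  8.   6.7] open 0.01425540426588939 gf 35.00615179538727
shift [0.4 0.2 0.3] turn [-0.002 -0.002  0.002]
```

View pics/t6c.png

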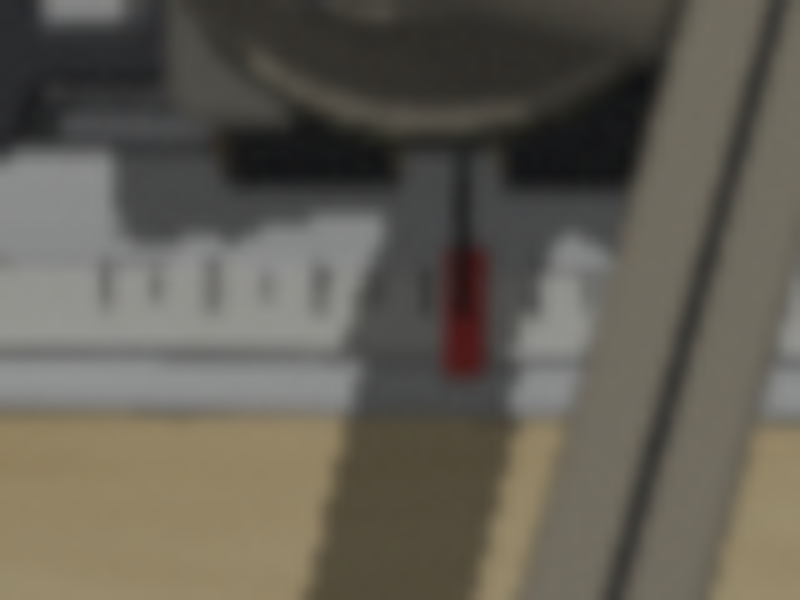

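The needle at crop (463,290) lies over the clip's middle (465), and the clip hasn't moved. I'll settle briefly and hand in.

apply_moves:
  series:
    - [[0, 0, 0], [0, 0, 0]]
    - [[0, 0, 0], [0, 0, 0]]
    - [[0, 0, 0], [0, 0, 0]]
    - [[0, 0, 0], [0, 0, 0]]
    - [[0, 0, 0], [0, 0, 0]]
    - [[0, 0, 0], [0, 0, 0]]

```text
t: 12.73
tool_pos: [0.5828, -0.1226, 0.2552]
orientation: [-3.139, 0.052, -0.002]
force: [-2.9, 7.8, 6.4]
opening: 0.0138
gripper_force: 35.0
```

```bash
python3 -c "
from h import *
go([.5832,-.1228,.255],-2)
print(robot.close_job())"
```

```text
t 12.7333 pos [ 0.5828 -0.1226  0.2552] F [-2.9  7.8  6.4] open 0.013768383606071105 gf 35.00656485557556
shift [0.4 0.2 0.2] turn [-0.002 -0.002  0.002]
the job is handed in; nothing more can be done
None
```

I handed the job in at 12.7 s, with no verdict returned: the farthest battery lies flat in the shut drawer, and the gripper holds the rod out with the needle within about 1 mm of the red clip's middle.

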